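Slide the console plate out to its tape mark and hold it down

TASK

The screws of the black lamp unit have to be reached from underneath: take the tan console plate by the black bracket at its tail and slide it, without lifting it off, out over the aluminium edge of the grey riser until that edge lies under the red tape right across the plate's width. The lamp end is heavy and tips over the edge if the plate is let go there, so finish while still holding it by the bracket, lying flat on the riser with the tape on the edge. Leave everything else on the bench where it is.

Things in the scene. Friction and masses are not known exactly. Their poses are not given: they have to be found in the camera images.
- riser: dark grey laminate-topped plywood stand fixed on the bench, top 300 x 340 mm and 110 mm above the bench. Origin at the centre of its underside, at bench height; its y axis points outward, square to the aluminium edge (170 mm from the origin), its x axis runs along that edge, z up. The plate slides on its top
- edge_mid (a point): middle of the riser's bare top edge along its bright aluminium strip (12 mm wide, flush), over which the plate is slid (110 mm above the bench). Axes as the riser's: y outward, x along the edge
- bracket_grip (a point): middle of the black bracket's upright web at the plate's tail: 12 mm thick (along y), 50 wide (x), top 18 mm above this point; 32 mm above the plate's underside, 135 mm tailward of the tape's centre line. Foot 10 mm above the underside, 23 mm either side of the web's middle; nothing taller within 70 mm. Axes as the plate's: y lengthwise to the lamp unit, z up. Fixed to the plate
- plate: tan plate, 340 (y) x 96 (x) x 6 mm, about 0.6 kg, loose on the riser. Origin: centre of its underside; y towards the lamp end. On it a black lamp unit 84 x 104 x 44 mm (100 mm lampward), a cream switch block 18 mm tall (38 mm tailward) and the bracket. It balances about 40 mm lampward of its middle: at the mark it tips unless the tail is held
- tape_near (a point): end of the red tape's centre line at the plate's -x side, on the underside. The tape is 14 mm wide, runs straight across the plate, 5 mm lampward of the plate's middle
- tape_far (a point): the other end of the tape's centre line, at the plate's +x side, on the underside, 96 mm from the first
- plate_tail (a point): middle of the plate's tail end, on the underside
- screwdriver: orange-handled screwdriver, 180 mm, handle 24 mm thick, lying on the riser beside the plate; leave alone
- connector: black plug block 22 x 42 x 27 mm standing on the riser on the other side of the plate; leave alone
- screw_dish: steel dish of screws, 104 mm across, 22 mm tall, on the bench beyond the edge, under where the plate comes out; leave alone
- tape_roll: roll of packing tape, 100 mm across, 48 mm tall, on the bench behind the riser; leave alone
- visor_cover: black cover 150 x 105 x 26 mm on the bench to the left; leave alone
- clip_jar: glass jar, 76 mm across, 100 mm tall, on the bench to the right; leave alone
- pry_tool: blue plastic trim lever, 195 mm long, on the bench to the left; leave alone

How it is judged:
By the outcome, as a careful person would: the job done as asked, in the order asked, and still so for the second after the job is handed in, while the arm keeps its last pose, push and grip.
It also fails if it takes over 35 s, if anything falls off the work surface, if the arm or the gripper's body presses on something with over 40 N, if the wrist force passes 120 N, or if a joint passes its speed limit or range.

ROBOT

A 7-joint arm with a two-finger parallel gripper is mounted at the origin on the work surface. World frame = base frame: x ahead of the robot, y to its left, z up, the work surface at z = 0. Lengths are in m, angles in rad, forces in N, time in s.
With the tool pointing down it reaches from about 0.4 to 0.875 m from the base axis. Payload 19.3 kg.
Tool frame: the origin (TCP) lies where the fingers leave the gripper's body, on its centre line; the fingertips stand bot.tip_reach ahead of it and the grasp point (between the pads) lies 54 mm ahead of it (bot.tip_reach is the distance from the TCP to the fingertips, in m); z points along the fingers, y is the line along which they close (so a half turn about z gives the same grasp; the last joint's range is limited). The gripper opens to 85 mm and grips with 20 to 120 N. Pads are 22 mm wide; open, the fingers measure 114 mm over their backs; the gripper's body (76 mm by 85 mm) begins 54 mm behind the grasp point. The pads swing forward as they close: fully open they stand 13 mm farther back than shut.
Start: joints at [-1.189, 0.521, -0.036, 1.599, 0.021, 1.021, -0.113], TCP at [0.273, 0.562, 0.304] pointing down, gripper open.
Joint ranges: [-2.91, 2.91], [-0.3, 2.13], [-1.5, 1.42], [0.17, 2.43], [-1.26, 4.41], [0.16, 1.93], [-2.52, 2.52]. Speed limits (rad/s): [1.89, 1.89, 2.39, 2.39, 3.01, 3.01, 3.01].

INTERFACE

Orientations are given as [roll, pitch, yaw] about the fixed x, y, z axes, in that order (R = Rz(yaw) Ry(pitch) Rx(roll)).
In Python, from workcell import bot gives the robot as it stands. The module is installed in compiled form; this text tells all that it offers.
- The arm moves only by the shell command python3 -m jog 'ROWS' [FORCE]. ROWS is JSON, a list that holds one entry, the list of rows, each a list of 7 numbers: the shift along the tool's x, y, z in mm, then the turn, a rotation vector about the tool's x, y, z in rad, then the opening, from 0 (shut) to 1 (fully open). In form: [[[tx, ty, tz, wx, wy, wz, fingers], ...]]. A call has 1 to 5 rows; each row shifts and turns the commanded pose from where the row before left it, along the tool's axes as they then stand; what a row does not reach is not made up. A row lasts 1/10 s, in which the tool goes at most 50 mm and 8.59 degrees, less where a joint would pass 70% of its speed; a pose out of reach is approached as far as the arm can. A call is refused whole if a number of a shift passes 50 or a number of a turn 0.15, either way. A call with a gripper value outside its range is refused whole. The fingers move at their own pace and stop on an object; FORCE is the grip in N (left out, the last holds). Time passes only in rows, so rows that do not move let the fingers close. It gives the time, the measured TCP pose, the force, the opening and the grip force at its end, in the units of the state.
- bot.observe(): the state, without advancing time (a new reading comes with each control period).
- bot.grab_frame(name): name is "scene" or "top" or "wrist"; returns a dict with "img" (420x560x3 uint8, red, green, blue), "intrinsics" (3x3 intrinsics, pixels), "R" (3x3) and "t" (3): a world point X has camera coordinates R X + t; the wrist camera has in their place "tool_from_camera" (4x4, takes a point from camera to tool coordinates, whose origin is the TCP and whose axes are the flange's). Camera axes: x right, y down, z forward; pixel columns grow to the right and rows downward; lengths in m; the calibration is good to about 2 mm. The wrist camera is an equidistant fisheye: a pixel r from the principal point sees the ray r / f radians off the axis. A picture is of the moment at which its call begins: read the wrist's pose just before it. There is no depth.
- bot.job_done(): hands the job in; it is judged then, once.
Trained networks look in a picture, given as the dict that the camera call returned (one of the last four; its "shot" number tells which), for a name from the list of things; names that differ only in an ending like _2 or _b are one class to them, and where a whole thing is asked for, a point or a joint stands for the part that bears it (a point fixed in the world has none). Each returns a list of dicts, best first, with "conf" (0 to 1); they miss things now and then, are a little off and sometimes report something else, mostly with a low value. They report only what shows in the picture. A call takes as long as a camera call.
- bot.trace(query, picture): "region" (420x560 bool, what is visible of it).
- bot.spot_point(query, picture): "xyz" ([x, y, z] in m, in world coordinates, good to about 4 mm: a listed point, or the origin of a listed thing).
The state is a dict: "clock": time; "qpos": joint angles; "qd": joint speeds; "joint_efforts": joint torques, N m; "position": TCP position; "tool_rot": TCP orientation; "force": force on the tool from outside, world axes, zero at the start; "moment": the same for the moment, N m; "grip_width": finger opening in m; "finger_force": force on a finger pad.
Only numpy, scipy, OpenCV 4.12 (cv2) and the standard library are available. Lean on these libraries where they do the work, as an engineer would, in place of code of your own. Each camera call takes 0.05 s, during which the arm holds its last target. There are 200 camera calls.

## Working session

There is one attempt and no reset: what is moved stays moved. The work goes in short steps, Python scripts to look and compute and a shell command to move; the robot and the scene stay as the last step left them, time stands still between calls to the robot, and variables do not carry over. Pictures are saved under pics/ and viewed, at most 10 in all, crops included, and the job is handed in when it is done.

```bash
mkdir -p pics
cat > h.py <<'E'
from workcell import bot
import numpy as np, cv2
from scipy.spatial.transform import Rotation as Ro
def save(p,n): cv2.imwrite('pics/'+n+'.png', cv2.cvtColor(p['img'],cv2.COLOR_RGB2BGR))
E
python3 - <<'E'
from h import *
s=bot.observe(); print({k:np.round(v,3) for k,v in s.items()}, bot.tip_reach)
for c in ['scene','top']:
    p=bot.grab_frame(c); save(p,c+'0'); print(c,np.round(-p['R'].T@p['t'],3))
    for q in ['riser','edge_mid','bracket_grip','plate','tape_near','tape_far','plate_tail','screwdriver','connector','screw_dish']:
        print(q,[(np.round(d['xyz'],3),round(d['conf'],2)) for d in bot.spot_point(q,p)[:2]])
E
```

```text
{'clock': np.float64(0.0), 'qpos': array([-1.189,  0.522, -0.036,  1.6  ,  0.021,  1.021, -0.113]), 'qd': array([-0.002,  0.003, -0.002, -0.   , -0.001,  0.   , -0.001]), 'joint_efforts': array([-0.0000e+00, -9.2713e+01,  1.9800e+00, -3.6995e+01,  1.8000e-02,
        8.0000e-03,  0.0000e+00]), 'position': array([0.273, 0.562, 0.303]), 'tool_rot': array([-3.141,  0.   ,  2.69 ]), 'force': array([-0.703,  0.456, -0.798]), 'moment': array([-0.025, -0.019, -0.001]), 'finger_force': np.float64(0.0), 'grip_width': np.float64(0.085)} 0.0726
scene [1.61  0.009 0.981]
riser [(array([ 0.567, -0.151,  0.002]), 0.78), (array([0.556, 0.432, 0.   ]), 0.32)]
edge_mid []
bracket_grip [(array([ 0.547, -0.239,  0.144]), 0.81), (array([ 0.543, -0.094,  0.113]), 0.32)]
plate [(array([ 0.58 , -0.114,  0.11 ]), 0.72)]
tape_near [(array([ 0.542, -0.092,  0.111]), 0.86)]
tape_far [(array([ 0.632, -0.125,  0.113]), 0.6)]
plate_tail [(array([ 0.528, -0.274,  0.109]), 0.98)]
screwdriver [(array([ 0.694, -0.193,  0.108]), 0.87)]
connector [(array([ 0.456, -0.047,  0.11 ]), 0.49), (array([ 0.693, -0.193,  0.11 ]), 0.3)]
screw_dish [(array([ 0.581,  0.105, -0.001]), 0.86)]
top [ 0.337 -0.016  1.866]
riser [(array([ 0.566, -0.153,  0.   ]), 0.85), (array([0.574, 0.106, 0.002]), 0.16)]
edge_mid [(array([0.607, 0.018, 0.108]), 0.69)]
bracket_grip [(array([ 0.542, -0.241,  0.14 ]), 0.7)]
plate [(array([ 0.581, -0.113,  0.109]), 0.85)]
tape_near [(array([ 0.539, -0.097,  0.109]), 0.77)]
tape_far [(array([ 0.628, -0.123,  0.11 ]), 0.85)]
plate_tail [(array([ 0.531, -0.278,  0.113]), 0.62)]
screwdriver [(array([ 0.695, -0.192,  0.115]), 0.48)]
connector [(array([ 0.453, -0.053,  0.111]), 0.48)]
screw_dish [(array([0.573, 0.103, 0.004]), 0.58)]
```

```bash
python3 -c "
import cv2
for n in ['scene0','top0']:
    a=cv2.imread('pics/%s.png'%n); cv2.imwrite('pics/%s_b.png'%n,cv2.resize(a,(800,600),interpolation=cv2.INTER_CUBIC))"
```

```text
(no output)
```

View pics/scene0_b.png

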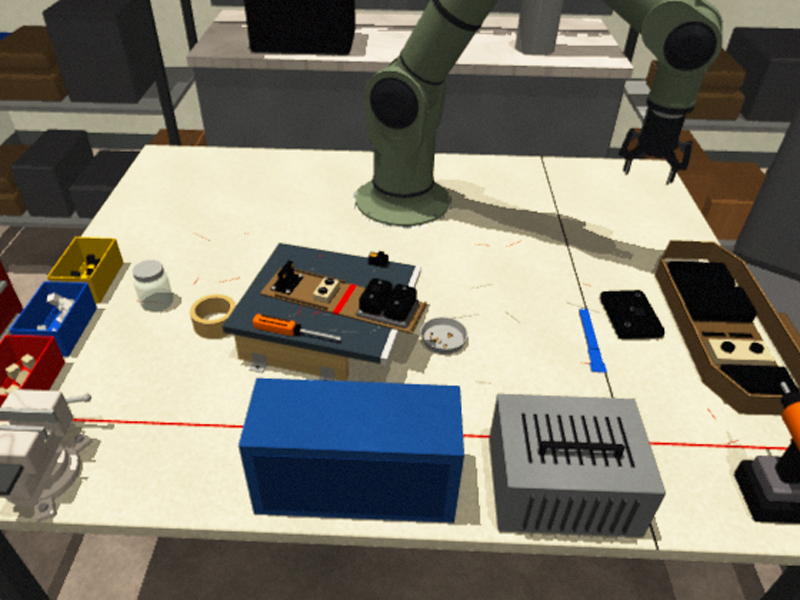

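View pics/top0_b.png

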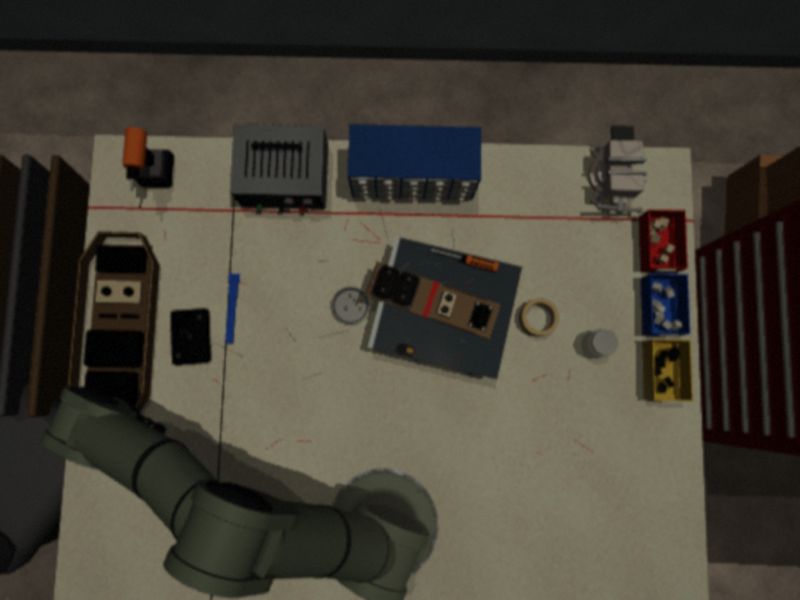

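The scene image shows the plate lying on the riser with its lamp end just past the bright strip. In the 800-px scene view the strip is near (400,310), the tape near (345,298) and the bracket near (288,277). The top view agrees. The plate is yawed about 4° relative to the riser. I'll move over the plate for a closer wrist view.

```bash
R='[-33,-33.5,0,0,0,0,1]'; python3 -m jog '[[[-33,-33,0,0,0,-0.03,1],[-33,-33,0,0,0,-0.03,1],[-33,-33,0,0,0,-0.03,1],[-33,-33,0,0,0,-0.03,1],[-33,-33,0,0,0,-0.03,1]]]'
python3 -m jog '[[[-33,-33,0,0,0,0,1],[-33,-33,0,0,0,0,1],[-33,-33,0,0,0,0,1],[-33,-33,0,0,0,0,1],[-33,-33,0,0,0,0,1]]]'
```

```text
clock: 1.6
position: [0.3626, 0.3452, 0.3041]
tool_rot: [3.141, 0.0, 2.841]
force: [0.4, 0.8, 0.4]
grip_width: 0.0853
finger_force: 0.0
clock: 2.1
position: [0.4714, 0.1386, 0.3042]
tool_rot: [3.141, 0.0, 2.84]
force: [0.7, 0.8, 0.1]
grip_width: 0.0857
finger_force: 0.0
```

```bash
python3 -m jog '[[[-24,-42,0,0,0,0,1],[-24,-42,0,0,0,0,1],[-24,-42,0,0,0,0,1],[-24,-42,0,0,0,0,1],[-24,-42,0,0,0,0,1]]]'
python3 - <<'E'
from h import *
s=bot.observe(); print(s['clock'],s['position'],s['tool_rot'])
p=bot.grab_frame('wrist'); save(p,'w1'); print(p['intrinsics'],p['tool_from_camera'].round(3))
for q in ['riser','edge_mid','bracket_grip','plate','tape_near','tape_far','plate_tail','screwdriver','connector']:
    print(q,[(np.round(d['xyz'],3),round(d['conf'],2)) for d in bot.spot_point(q,p)[:2]])
cv2.imwrite('pics/w1b.png',cv2.resize(cv2.imread('pics/w1.png'),(800,600),interpolation=cv2.INTER_CUBIC))
E
```

```text
clock: 2.6
position: [0.5231, -0.0978, 0.3042]
tool_rot: [3.141, 0.001, 2.84]
force: [1.4, 0.9, -0.3]
grip_width: 0.0857
finger_force: 0.0
2.6 [ 0.5230783  -0.09779618  0.30418626] [3.14136775e+00 5.79974171e-04 2.83990372e+00]
[[325.1922621    0.         273.96430105]
 [  0.         325.1922621  211.843017  ]
 [  0.           0.           1.        ]] [[-0.001 -0.954 -0.299  0.075]
 [ 1.    -0.001  0.    -0.   ]
 [-0.    -0.299  0.954 -0.07 ]
 [ 0.     0.     0.     1.   ]]
riser [(array([ 0.565, -0.153, -0.001]), 0.86)]
edge_mid []
bracket_grip [(array([ 0.547, -0.24 ,  0.141]), 0.69)]
plate [(array([ 0.584, -0.115,  0.11 ]), 0.84)]
tape_near [(array([ 0.54 , -0.093,  0.108]), 0.67), (array([ 0.636, -0.127,  0.107]), 0.33)]
tape_far [(array([ 0.636, -0.125,  0.107]), 0.74)]
plate_tail [(array([ 0.535, -0.275,  0.107]), 0.68)]
screwdriver [(array([ 0.636, -0.126,  0.105]), 0.72)]
connector [(array([ 0.453, -0.046,  0.11 ]), 0.89)]
```

View pics/w1b.png

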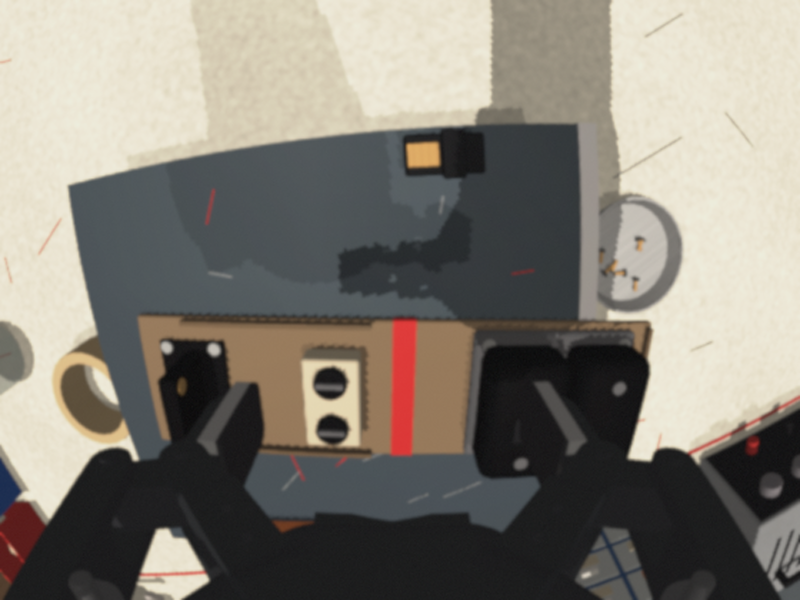

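The wrist view shows the edge strip on the right at about columns 580–600 in the 800-px image. The tape is at about (403,385), the bracket at about (190,385), and the connector is clear of the plate. I'll measure the edge and tape lines next.

```bash
cat >> h.py <<'E'
def toworld(uv,z,p,s):
    "pixels -> points at height z"
    K=p['intrinsics'];uv=np.atleast_2d(uv).astype(float)
    d=(uv-[K[0,2],K[1,2]])/K[0,0]; r=np.hypot(*d.T)[:,None]
    ray=np.c_[np.sin(r)*d/np.maximum(r,1e-9),np.cos(r)]
    T=np.eye(4);T[:3,:3]=Ro.from_euler('xyz',s['tool_rot']).as_matrix();T[:3,3]=s['position'];T=T@p['tool_from_camera']
    w=ray@T[:3,:3].T; o=T[:3,3]
    return o+w*((z-o[2])/w[:,2])[:,None]
def topix(X,p,s):
    K=p['intrinsics']
    T=np.eye(4);T[:3,:3]=Ro.from_euler('xyz',s['tool_rot']).as_matrix();T[:3,3]=s['position'];T=np.linalg.inv(T@p['tool_from_camera'])
    c=np.atleast_2d(X)@T[:3,:3].T+T[:3,3]; n=np.hypot(c[:,0],c[:,1]);th=np.arctan2(n,c[:,2])
    return c[:,:2]/n[:,None]*th[:,None]*K[0,0]+[K[0,2],K[1,2]]
def fit(P):
    c=P[:,:2].mean(0);v=np.linalg.svd(P[:,:2]-c)[2][0]; v=v*np.sign(v[0])
    return c,np.degrees(np.arctan2(v[1],v[0])),np.abs((P[:,:2]-c)@[-v[1],v[0]]).max()
def tape(p,s):
    im=p['img'].astype(int);m=((im[...,0]>150)&(im[...,1]<90)&(im[...,2]<90)).astype(np.uint8)
    n,l,st,_=cv2.connectedComponentsWithStats(m);k=1+st[1:,4].argmax();l=l==k
    rows=np.flatnonzero(l.any(1))[2:-2]
    P=[(np.flatnonzero(l[r]).mean(),r) for r in rows]
    return toworld(P,0.116,p,s),st[k]
E
python3 - <<'E'
from h import *
s=bot.observe();p=bot.grab_frame('wrist');g=p['img'].sum(2)//3
for r in (95,120,140,170,200,215): print(r,g[r,398:430])
P,st=tape(p,s);print('tape',st,P[[0,-1]].round(4),fit(P))
E
```

```text
95 [ 56  57  62  85 119 141 148 149 149 149 148 149 149 148 149 147 145 141
 139 140 142 143 142 142 143 143 141 140 138 137 137 139]
120 [ 57  56  55  60  86 120 140 147 148 147 149 148 149 147 147 148 148 147
 146 144 143 142 141 142 141 140 141 141 142 143 141 141]
140 [ 56  55  56  57  69  99 130 145 149 148 148 148 148 148 148 148 147 143
 130 118 113 113 113 112 112 111 111 108 107 106 107 109]
170 [ 56  55  56  56  66  95 127 144 148 148 148 149 148 148 148 148 147 142
 133 124 119 119 119 119 119 119 118 118 119 119 120 120]
200 [ 56  55  55  59  81 114 138 147 147 147 147 148 147 147 147 147 145 134
 123 118 116 116 116 118 118 118 119 119 134 160 179 186]
215 [ 55  56  57  67  97 127 144 147 147 147 148 147 147 147 147 147 146 145
 144 144 143 138 131 122 114 105  99  94  90  92  95  96]
tape [ 270  225   19   95 1454] [[ 0.5422 -0.0961  0.116 ]
 [ 0.6303 -0.1248  0.116 ]] (array([ 0.5841034 , -0.10975533]), np.float64(-18.128548344082475), np.float64(0.0003432647659712195))
```

```bash
cat >> h.py <<'E'
def edge(p,s,r0=92,r1=220,c0=385,c1=425):
    "inner border of the strip (dark->light)"
    g=p['img'].sum(2)/3;P=[]
    for r in range(r0,r1):
        row=g[r,c0:c1]; k=np.flatnonzero((row[:-1]<102)&(row[1:]>=102))
        if len(k): k=k[0];P.append((c0+k+(102-row[k])/(row[k+1]-row[k]),r))
    return toworld(P,0.110,p,s)
E
python3 - <<'E'
from h import *
s=bot.observe();p=bot.grab_frame('wrist');im=p['img']
E=edge(p,s);c,a,res=fit(E);print('inner',c,a,res,len(E))
print('outer by pixels',toworld([(416.3,140),(416,170),(415.3,200)],0.110,p,s).round(4))
v=np.array([np.cos(np.radians(a)),np.sin(np.radians(a))]);n=np.array([-v[1],v[0]])
print([((q[:2]-c)@n).round(4) for q in toworld([(416.3,140),(416,170),(415.3,200)],0.110,p,s)])
P,st=tape(p,s);ct,at,_=fit(P)
print('tape->edge mm',1000*((c-ct)@n+0.012),'yaw diff',a-at)
for q in [ 'connector','screwdriver','bracket_grip']:
    print(q,(bot.trace(q,p) or [{'conf':0}])[0]['conf'])
# bracket web crop
cv2.imwrite('pics/br.png',cv2.resize(im[215:350,60:260][...,::-1],(800,540),interpolation=cv2.INTER_CUBIC))
# predicted web outline
n=np.radians(at);x=np.array([np.cos(n),np.sin(n)]);y=np.array([-x[1],x[0]])
b=ct-0.135*y; print('bracket pred from tape',b)
E
```

```text
inner [0.51498649 0.02359537] -12.5259493696926 0.00011883416018322186 128
outer by pixels [[0.5044 0.0388 0.11  ]
 [0.5301 0.0328 0.11  ]
 [0.5569 0.027  0.11  ]]
[np.float64(0.0125), np.float64(0.0123), np.float64(0.0125)]
tape->edge mm 127.22581291737886 yaw diff 5.623082608337601
connector 0.72
screwdriver 0
bracket_grip 0.61
bracket pred from tape [ 0.54212909 -0.23809637]
```

View pics/br.png

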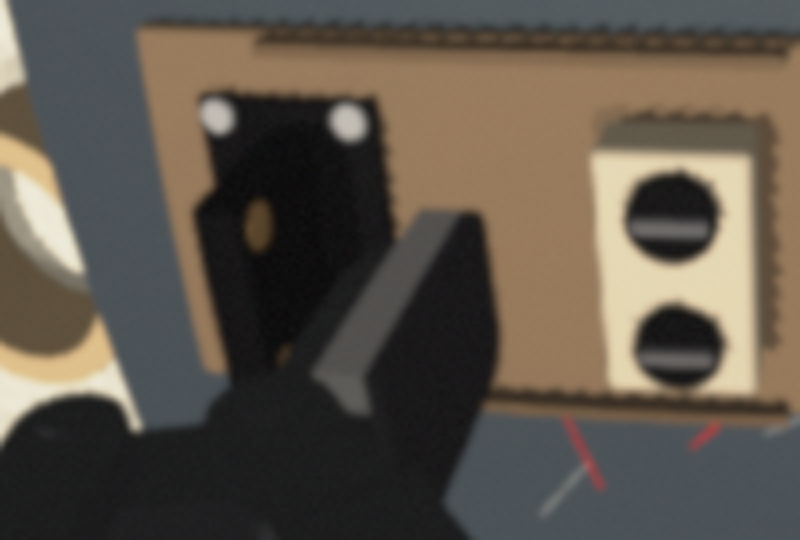

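```bash
python3 -m jog '[[[-15.5,-32,10,0,0,0.015,1],[-15.5,-32,10,0,0,0,1],[-15.5,-32,10,0,0,0,1],[-15.5,-32,10,0,0,0,1],[0,0,0,0,0,0,1]]]'
python3 - <<'E'
from h import *
s=bot.observe()
p=bot.grab_frame('wrist')
print(s['position'],s['tool_rot'],[(np.round(d['xyz'],4),d['conf']) for d in bot.spot_point('bracket_grip',p)])
P,st=tape(p,s);c,a,r=fit(P);print('tape',st,c,a,r)
# web outline predicted
m=np.array([.5443,-.2387]);t=np.radians(-18.13);x=np.array([np.cos(t),np.sin(t)]);y=np.array([-x[1],x[0]])
C=np.array([[*(m+i*x+j*y),.160] for i,j in [(-.025,-.006),(.025,-.006),(.025,.006),(-.025,.006)]])
im=p['img'][...,::-1].copy();im=cv2.resize(im,None,fx=4,fy=4,interpolation=cv2.INTER_CUBIC);q=topix(C,p,s)
cv2.polylines(im,[np.round(q*4+1.5).astype(int)],True,(0,255,0),1)
u,v=(q.mean(0)*4).astype(int);u0=max(0,u-400);v0=max(0,v-300);cv2.imwrite('pics/w2.png',im[v0:v0+600,u0:u0+800]);print(q,u0,v0)
E
```

```text
clock: 3.85
position: [0.5415, -0.2413, 0.2626]
tool_rot: [-3.139, -0.001, 2.82]
force: [-0.8, 0.3, -1.2]
grip_width: 0.0853
finger_force: 0.0
[ 0.54150563 -0.24127601  0.26256784] [-3.13945054e+00 -1.16081358e-03  2.81973596e+00] [(array([ 0.5411, -0.239 ,  0.1385]), 0.66)]
tape [434 252  20  27 293] [ 0.62185261 -0.12092787] -31.733712465030777 0.002882655469414637
[[269.71343576 208.86496043]
 [270.60148753 287.34194033]
 [290.25041647 287.19784076]
 [291.37290225 208.75327166]] 721 692
```

View pics/w2.png

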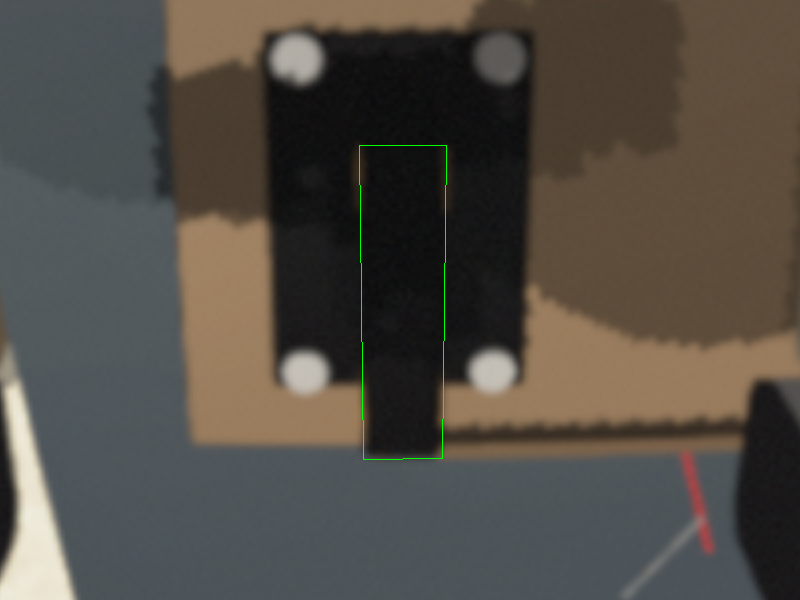

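The predicted web outline (green) lies on the bracket web, whose lower end is near crop pixel (403,455). I'll descend, centre on it and grip.

```bash
python3 -m jog '[[[-2,3,18,0,0,0,1],[0,0,18,0,0,0,1],[0,0,18,0,0,0,1],[0,0,11,0,0,0,1],[0,0,0,0,0,0,1]]]'
python3 -m jog '[[[0,0,0,0,0,0,0.6],[0,0,0,0,0,0,0.4],[0,0,0,0,0,0,0.3],[0,0,0,0,0,0,0.25],[0,0,0,0,0,0,0.2]]]' 40
```

```text
clock: 4.45
position: [0.5451, -0.2334, 0.198]
tool_rot: [3.141, -0.002, 2.826]
force: [0.6, 0.3, -0.4]
grip_width: 0.0854
finger_force: 0.0
clock: 4.95
position: [0.5453, -0.235, 0.1993]
tool_rot: [-3.141, 0.001, 2.824]
force: [-1.5, -3.7, 0.9]
grip_width: 0.0172
finger_force: 1.3
```

```bash
python3 -m jog '[[[1,-3,0,0,0,0,0.2],[0,0,0,0,0,0,0.2],[0,0,0,0,0,0,0],[0,0,0,0,0,0,0],[0,0,0,0,0,0,0]]]' 50
python3 - <<'E'
from h import *
for i in range(4):
    s=bot.observe();p=bot.grab_frame('wrist');print(s['position'].round(4),s['tool_rot'].round(4),s['force'].round(2),s['moment'].round(2),s['grip_width'],s['finger_force'])
E
```

```text
clock: 5.45
position: [0.5433, -0.2371, 0.199]
tool_rot: [-3.141, -0.0, 2.825]
force: [-3.0, -1.4, 3.6]
grip_width: 0.011
finger_force: 49.4
[ 0.5433 -0.2371  0.199 ] [-3.1414e+00 -1.0000e-04  2.8247e+00] [-2.96 -1.41  3.63] [-0.24  0.55  0.08] 0.010977180399981667 49.42660689353943
[ 0.5433 -0.2371  0.199 ] [-3.1414e+00 -2.0000e-04  2.8247e+00] [-2.17 -1.99  4.19] [-0.28  0.59  0.08] 0.011619299663629047 49.47632968425751
[ 0.5433 -0.2371  0.199 ] [-3.1414e+00 -1.0000e-04  2.8246e+00] [-3.56 -1.32  4.52] [-0.32  0.57  0.07] 0.011359743148074 49.522696137428284
[ 0.5434 -0.2371  0.199 ] [-3.1414e+00 -1.0000e-04  2.8247e+00] [-4.03 -1.32  6.22] [-0.31  0.67  0.12] 0.011604354427886602 49.56860303878784
```

```bash
python3 -m jog '[[[0.4,5,0,0,0,-0.005,0],[0.8,10,0,0,0,-0.01,0],[0.8,10,0,0,0,-0.01,0],[0.7,10,0,0,0,-0.01,0],[0.6,10,0,0,0,-0.01,0]]]'
python3 -m jog '[[[0.5,10,0,0,0,-0.01,0],[0.4,10,0,0,0,-0.01,0],[0.3,10,0,0,0,-0.01,0],[0.2,10,0,0,0,-0.01,0],[0,5,0,0,0,-0.005,0]]]'
python3 - <<'E'
from h import *
s=bot.observe();p=bot.grab_frame('wrist');print(s['position'].round(4),s['tool_rot'].round(4),s['force'].round(2),s['moment'].round(2),s['grip_width'])
cv2.imwrite('pics/w3.png',cv2.resize(p['img'][...,::-1],(800,600),interpolation=cv2.INTER_CUBIC))
E
```

```text
clock: 6.15
position: [0.5537, -0.1934, 0.199]
tool_rot: [-3.141, 0.001, 2.869]
force: [-1.2, -6.4, 1.9]
grip_width: 0.011
finger_force: 49.2
clock: 6.65
position: [0.5638, -0.149, 0.199]
tool_rot: [-3.141, 0.001, 2.915]
force: [0.2, -6.5, 2.8]
grip_width: 0.0117
finger_force: 49.4
[ 0.5638 -0.149   0.199 ] [-3.1411e+00  6.0000e-04  2.9152e+00] [ 0.18 -6.45  2.81] [-1.25  0.1  -0.07] 0.011697078840374252
```

View pics/w3.png

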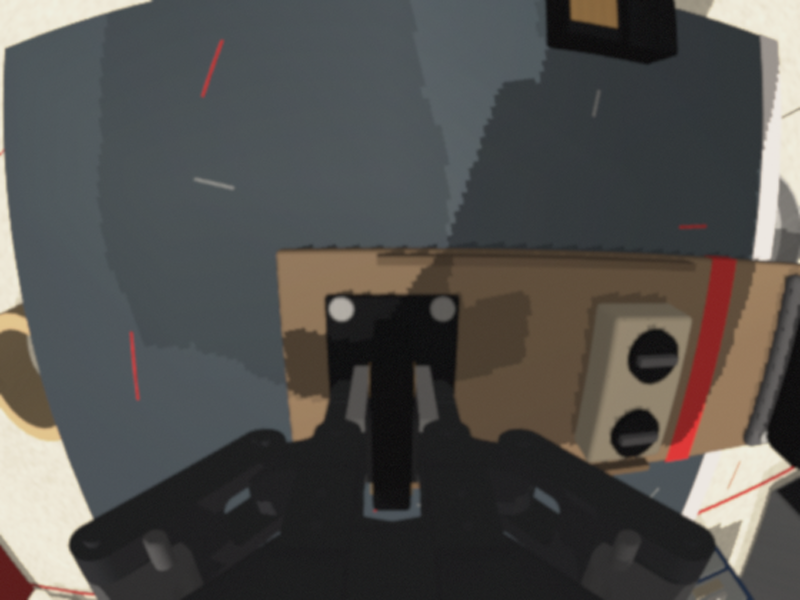

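The wrist view shows the bracket gripped, with the tape (about (705,360)) nearing the strip (about (762,250)). I'll measure what remains.

```bash
cat >> h.py <<'E'
def tape2(p,s):
    im=p['img'].astype(int);m=((im[...,0]>2.2*im[...,1])&(im[...,0]>2.2*im[...,2])&(im[...,0]>70)).astype(np.uint8)
    n,l,st,_=cv2.connectedComponentsWithStats(m);k=1+st[1:,4].argmax();l=l==k
    rows=np.flatnonzero(l.any(1))[3:-6]
    P=[(np.flatnonzero(l[r]).mean(),r) for r in rows]
    return toworld(P,0.116,p,s),st[k]
def report(p,s):
    P,st=tape2(p,s);c,a,r=fit(P);print('tape',st,P[[0,-1],:2].round(4),c.round(4),a.round(2),r.round(5))
    t=np.radians(-12.53);n=np.array([-np.sin(t),np.cos(t)]);o=np.array([.5177,.0356])
    print('left to edge mm, ends and mid:',[(1000*(o-q[:2])@n).round(1) for q in (P[0],P[-1],c)])
    ty=s['tool_rot'][2];y=np.array([np.sin(ty),-np.cos(ty)])
    print('by grip: left',(1000*((o-s['position'][:2]-.135*y)@n)).round(1),'yaw err deg',(np.degrees(ty)-180+12.53).round(2))
E
python3 - <<'E'
from h import *
s=bot.observe();p=bot.grab_frame('wrist');report(p,s)
g=p['img'].sum(2)//3
for r in (110,130,150,170): print(r,g[r,515:555])
E
```

```text
tape [ 466  179   49  144 2249] [[ 0.5498 -0.0072]
 [ 0.639  -0.0274]] [ 0.5919 -0.0168] -13.0 0.00049
left to edge mm, ends and mid: [np.float64(34.8), np.float64(35.2), np.float64(35.0)]
by grip: left 34.5 yaw err deg -0.4
110 [ 53  54  53  54  54  53  53  53  54  53  54  54  55  55  53  53  68 121
 186 222 230 231 231 231 231 231 231 231 231 231 230 229 229 229 228 227
 226 224 224 226]
130 [ 55  54  54  53  54  53  54  53  52  53  54  54  54  53  57  84 149 212
 229 230 231 231 230 231 231 231 231 230 219 176 134 120 119 120 128 149
 175 200 218 227]
150 [ 54  55  54  55  54  54  54  54  54  53  54  53  55  76 135 200 226 230
 231 231 231 231 230 231 231 230 226 209 187 175 152 131 123 122 121 121
 121 120 121 122]
170 [ 54  55  54  54  55  53  55  53  54  55  65  96 156 213 229 231 231 231
 231 231 231 231 231 229 216 167 125 117 115 110  99  90  86  85  84  84
  85  85  86  85]
```

```bash
python3 - <<'E'
from h import *
s=bot.observe();p=bot.grab_frame('wrist')
t=np.radians(-12.53);n=np.array([-np.sin(t),np.cos(t)]);o=np.array([.5177,.0356])
for uv in [(544.3,130),(539.8,170)]: print('outer',1000*(toworld(uv,.11,p,s)[0][:2]-o)@n)
g=p['img'].sum(2)/3; P=[]
for r in range(105,172):
    row=g[r,515:540];k=np.flatnonzero((row[:-1]<142)&(row[1:]>=142))[0];P.append((515+k+(142-row[k])/(row[k+1]-row[k]),r))
Q=toworld(P,.11,p,s);print('inner',fit(Q)[1:],1000*(fit(Q)[0]-o)@n)
E
python3 -m jog '[[[0,8,0,0,0,-0.004,0],[0,8,0,0,0,-0.003,0],[0,8,0,0,0,0,0],[0,4,0,0,0,0,0],[0,0,0,0,0,0,0]]]'
python3 - <<'E'
from h import *
s=bot.observe();p=bot.grab_frame('wrist');report(p,s);print(s['force'],s['moment'],s['tool_rot'])
cv2.imwrite('pics/w4.png',cv2.resize(p['img'][...,::-1],(800,600),interpolation=cv2.INTER_CUBIC))
E
```

```text
outer 0.7202169829965351
outer 0.37585238588403147
inner (np.float64(-12.850423282159966), np.float64(0.0008700271303158145)) -12.581192395672048
clock: 7.3
position: [0.5697, -0.1219, 0.199]
tool_rot: [-3.141, 0.0, 2.922]
force: [-0.1, -1.6, 4.1]
grip_width: 0.0113
finger_force: 49.9
tape [ 467  180   48  142 2212] [[ 0.5553  0.0192]
 [ 0.643  -0.0007]] [0.5969 0.0099] -12.6 0.00046
left to edge mm, ends and mid: [np.float64(7.9), np.float64(8.2), np.float64(8.0)]
by grip: left 7.5 yaw err deg -0.08
[-0.11660572 -1.57306478  4.07359425] [-0.38560601  0.05171221 -0.0326578 ] [-3.14119309e+00  1.97391668e-04  2.92158474e+00]
```

View pics/w4.png

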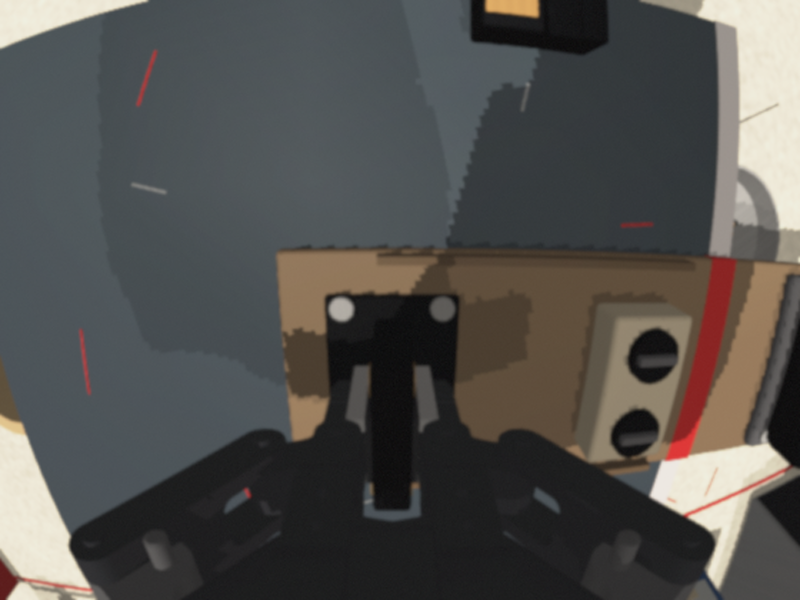

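The strip's outer border at the plate is near (735,255), and the tape's centre there is near (722,260) and parallel to it. The tape is 8 mm short of the edge, so I'll advance 8 mm.

```bash
python3 -m jog '[[[0,4,0,0,0,-0.001,0],[0,4,0,0,0,0,0],[0,0,0,0,0,0,0],[0,0,0,0,0,0,0]]]'
python3 - <<'E'
from h import *
s=bot.observe();p=bot.grab_frame('wrist');report(p,s);print(s['force'],s['moment'],s['tool_rot'])
t=np.radians(-12.53);n=np.array([-np.sin(t),np.cos(t)]);o=np.array([.5177,.0356])
g=p['img'].sum(2)//3
for r in (60,90,120,150,165): print(r,g[r,475:520])
for c in('top','scene'):
    p2=bot.grab_frame(c)
    for q in ['tape_near','tape_far','bracket_grip','plate_tail','connector','screwdriver']:
        for d in bot.spot_point(q,p2)[:1]: print(c,q,np.round(d['xyz'],3),round(d['conf'],2),'past edge mm',(1000*(d['xyz'][:2]-o)@n).round(1))
    if c=='scene': cv2.imwrite('pics/s5.png',cv2.resize(p2['img'][160:280,150:340][...,::-1],(800,505),interpolation=cv2.INTER_CUBIC))
cv2.imwrite('pics/w5.png',cv2.resize(p['img'][140:350,380:560][...,::-1],(514,600),interpolation=cv2.INTER_CUBIC))
E
```

```text
clock: 7.75
position: [0.5714, -0.1145, 0.199]
tool_rot: [-3.141, 0.0, 2.922]
force: [0.4, -5.7, 5.0]
grip_width: 0.0112
finger_force: 50.0
tape [ 467  180   48  142 2220] [[0.5569 0.0266]
 [0.6446 0.0068]] [0.5984 0.0173] -12.59 0.00046
left to edge mm, ends and mid: [np.float64(0.3), np.float64(0.6), np.float64(0.4)]
by grip: left -0.2 yaw err deg -0.04
[ 0.36149003 -5.73852882  4.95469425] [-0.93225097  0.11439904 -0.05917737] [-3.14124914e+00  2.11060960e-04  2.92216302e+00]
60 [ 53  54  54  55  55  54  54  53  54  54  54  54  54  53  53  53  56  71
 104 135 146 148 148 147 147 148 147 147 148 147 148 147 155 184 218 229
 230 229 228 227 227 228 229 229 230]
90 [ 55  55  54  54  56  54  54  55  56  54  54  53  53  53  55  54  56  76
 108 136 146 148 148 148 148 148 148 148 148 148 148 149 155 182 213 224
 226 227 228 228 226 225 224 224 222]
120 [ 55  56  55  55  55  55  55  56  55  54  54  56  55  53  54  58  79 115
 138 148 149 148 148 148 148 148 148 148 148 148 148 144 135 121 115 115
 114 113 113 114 115 117 121 131 143]
150 [ 54  55  54  56  54  54  55  54  54  54  55  55  
[... 166 characters left out ...]
  55  54  54  55  58  77 110 137 146 148 148
 148 149 148 148 148 148 148 148 147 142 126 101  89  87  89  91  91  91
  91  91  92  93  94  93  94  93  92]
top tape_near [0.558 0.024 0.111] 0.87 past edge mm -2.3
top tape_far [0.646 0.006 0.112] 0.93 past edge mm -1.1
top plate_tail [0.646 0.009 0.11 ] 0.6 past edge mm 1.6
top screwdriver [ 0.694 -0.192  0.112] 0.69 past edge mm -183.9
scene tape_near [0.557 0.028 0.111] 0.94 past edge mm 1.4
scene tape_far [0.652 0.006 0.108] 0.8 past edge mm 0.5
scene bracket_grip [ 0.578 -0.12   0.144] 0.75 past edge mm -139.0
scene plate_tail [ 0.561 -0.156  0.111] 0.74 past edge mm -177.1
scene screwdriver [ 0.693 -0.196  0.111] 0.87 past edge mm -187.8
```

View pics/w5.png

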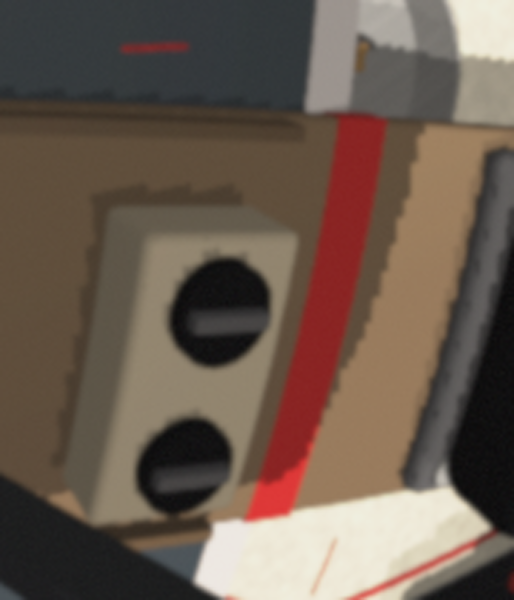

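View pics/s5.png

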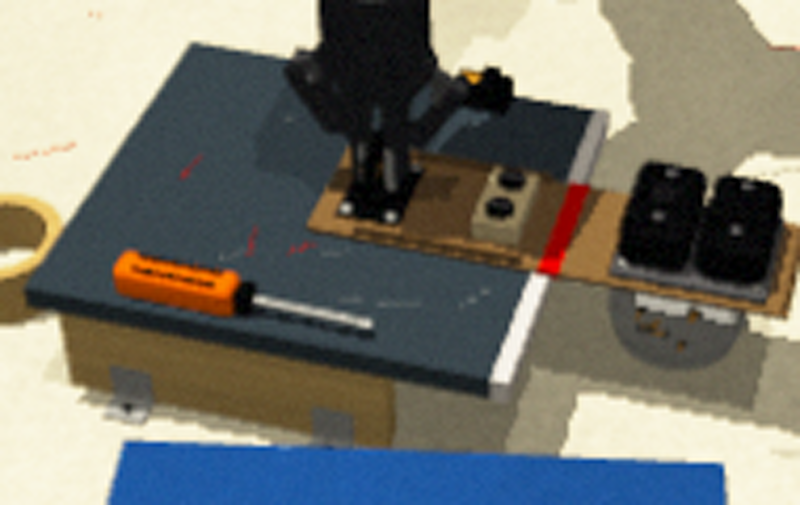

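Run:
```python
from h import *
s=bot.observe();p=bot.grab_frame('wrist');report(p,s);print(s['force'],s['clock'])
t=np.radians(-12.53);n=np.array([-np.sin(t),np.cos(t)]);o=np.array([.5177,.0356])
for uv in [(508.3,60),(508.2,90),(507.3,120),(503.3,165),(466,322)]: print('outer',uv,(1000*(toworld(uv,.11,p,s)[0][:2]-o)@n).round(2))
for uv in [(493,60),(492.8,90),(491.6,120),(489.2,150),(487.7,165)]: print('inner',uv,(1000*(toworld(uv,.11,p,s)[0][:2]-o)@n).round(2))
```

```text
tape [ 467  180   48  142 2219] [[0.5568 0.0265]
 [0.6446 0.0068]] [0.5984 0.0172] -12.62 0.00048
left to edge mm, ends and mid: [np.float64(0.4), np.float64(0.6), np.float64(0.4)]
by grip: left -0.1 yaw err deg -0.04
[-2.05963721 -5.28905348  4.21425282] 8.5
outer (508.3, 60) -0.08
outer (508.2, 90) -0.14
outer (507.3, 120) 0.13
outer (503.3, 165) 0.2
outer (466, 322) -1.65
inner (493, 60) -12.25
inner (492.8, 90) -12.34
inner (491.6, 120) -12.33
inner (489.2, 150) -12.38
inner (487.7, 165) -12.32
```

The tape centre line is within about 0.6 mm of the edge across its width. It is parallel to about 0.1°, the plate is flat and the grip is firm. I'm handing in now.

```bash
python3 -c "
from workcell import bot
print(bot.job_done())"
```

```text
the job is handed in; nothing more can be done
None
```

The plate is slid out with the red tape on the riser's aluminium edge, within about 0.6 mm across its width, lying flat and still held by the bracket. The arm did not go near the other things on the bench, and the job was handed in at about 8.5 s, though no verdict was returned.

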